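# Weigh out a batch of castings and set the drying air

## Task

Shut the air valve first, as the draught would upset the scale, then load castings from the mat onto the sprung pan until it settles, left to itself, with its pointer between the two long raised bars. Only then open the valve to 60 degrees to dry the batch, and see that every casting not needed for the batch ends up in the black tray. Leave the stapler, loupe and tape roll alone.

Things in the scene. Friction and masses are not known exactly. Their poses are not given: they have to be found in the camera images.
- pan (a joint): deflection of the sprung scale pan in m: 0 = empty, at the top; grows as the pan sinks straight down; bottom stop at 0.040. Linear spring, 147 N/m, lightly damped: each large casting sinks it 7.5 to 13 mm, each small one 3 to 5.2 mm (their masses vary). The pointer is between the two long raised bars from 0.025 to 0.031.
- pan_floor (a point): centre of the upper face of the sprung pan's floor (sinks with the pan). Square shallow stainless pan, 154 mm outside, 148 mm inside, rim 10 mm above the floor; x and y along its sides, z up. Floor 84 mm above the bench when empty. A white scale plate stands outside the pan's +x side, 91 to 94 mm from the pan centre, 50 mm wide, its top 105 mm above the bench.
- scale: the spring scale (with its pan): grey base 150 x 150 x 20 mm, fixed to the bench; origin at the middle of its underside, below the pan centre. The pan's black pointer moves in front (+x) of the upright white plate: a thin top mark shows empty, and two long raised black bars lower down bracket the batch load.
- valve (a joint): opening angle of the air valve's handle in rad: 0 = shut (stop), 1.571 = fully open (stop); grows counter-clockwise seen from above; stays where it is left (friction about 0.05 N m). Set opening is 60 degrees = 1.047. The white dial under it has four black ticks at 0, 30, 60 and 90 degrees; at 0 the nose points away from the robot (within 20 degrees of +x).
- valve_grip (a point): middle of the valve's grip bar, on its upright turning axis, 67 mm above the bench. Black bar 56 mm long (along this point's x, which turns with the handle), 10 mm thick, 26 mm tall (13 mm above and below this point), over a 24 mm hub and a fixed white dial, 90 mm diameter, top 21 mm below this point. Nose under its +x end points at the ticks. On a fixed block 70 x 70 mm.
- tray_floor (a point): centre of the inner floor (4 mm above the bench) of the open black plastic stock tray, 190 (x) x 140 (y) x 22 mm outside, walls 4 mm, fixed to the bench.
- mat: thin dark rubber mat 200 (x) x 320 (y) x 3 mm, fixed to the bench, on which the castings stand at the start; origin at the middle of its underside.
- stapler: blue stapler, 120 x 34 x 42 mm, bystander; origin at the middle of its underside.
- loupe: small black loupe, 38 mm diameter, 30 mm tall, bystander; origin at the middle of its underside.
- tape: roll of paper tape, 70 mm diameter, 22 mm tall, lying flat, bystander; origin at the middle of its underside.
- large1_mid (a point): large brass casting, about 150 g: disc 44 mm diameter, 11 mm thick, lying flat, with an upright round sprue stub (11 mm diameter, 30 mm tall) on its centre to grip by; this point is on its axis half-way up, 20.5 mm above its underside; z up the stub. May be absent.
- large2_mid (a point): large brass casting, about 150 g: disc 44 mm diameter, 11 mm thick, lying flat, with an upright round sprue stub (11 mm diameter, 30 mm tall) on its centre to grip by; this point is on its axis half-way up, 20.5 mm above its underside; z up the stub. May be absent.
- large3_mid (a point): large brass casting, about 150 g: disc 44 mm diameter, 11 mm thick, lying flat, with an upright round sprue stub (11 mm diameter, 30 mm tall) on its centre to grip by; this point is on its axis half-way up, 20.5 mm above its underside; z up the stub. May be absent.
- small1_mid (a point): small brass casting, about 60 g: disc 30 mm diameter, 8 mm thick, lying flat, with an upright round sprue stub (10 mm diameter, 28 mm tall) on its centre to grip by; this point is on its axis half-way up, 18 mm above its underside; z up the stub. May be absent.
- small2_mid (a point): small brass casting, about 60 g: disc 30 mm diameter, 8 mm thick, lying flat, with an upright round sprue stub (10 mm diameter, 28 mm tall) on its centre to grip by; this point is on its axis half-way up, 18 mm above its underside; z up the stub. May be absent.
- small3_mid (a point): small brass casting, about 60 g: disc 30 mm diameter, 8 mm thick, lying flat, with an upright round sprue stub (10 mm diameter, 28 mm tall) on its centre to grip by; this point is on its axis half-way up, 18 mm above its underside; z up the stub. May be absent.
- small4_mid (a point): small brass casting, about 60 g: disc 30 mm diameter, 8 mm thick, lying flat, with an upright round sprue stub (10 mm diameter, 28 mm tall) on its centre to grip by; this point is on its axis half-way up, 18 mm above its underside; z up the stub. May be absent.
- small5_mid (a point): small brass casting, about 60 g: disc 30 mm diameter, 8 mm thick, lying flat, with an upright round sprue stub (10 mm diameter, 28 mm tall) on its centre to grip by; this point is on its axis half-way up, 18 mm above its underside; z up the stub. May be absent.

How it is judged:
By the outcome, as a careful person would: the job done as asked, in the order asked, and still so for the second after the job is handed in, with the robot touching nothing.
Of large1, large2, large3 only 2 to 3 are there at a start; the rules pass over those that are not, and their reading is None.
Of small1, small2, small3, small4, small5 only 4 to 5 are there at a start; the rules pass over those that are not, and their reading is None.
At some moment in a run one of large1, large2, large3, small1, small2, small3, small4, small5 may be knocked a few centimetres aside while the robot is not near it.
Once in a run the grip may slacken for a moment while it holds something.
It also fails if it takes over 210 s, if anything falls off the work surface, if the arm or the gripper's body presses on something with over 40 N, if the wrist force passes 120 N, or if a joint passes its speed limit or range.

## Robot

A 6-joint arm with a two-finger parallel gripper is mounted at the origin on the work surface. World frame = base frame: x ahead of the robot, y to its left, z up, the work surface at z = 0. Lengths are in m, angles in rad, forces in N, time in s.
With the tool pointing down it reaches from about 0.25 to 0.725 m from the base axis. Payload 4 kg.
Tool frame: the origin (TCP) lies between the finger pads; the fingertips stand 8 mm ahead of it and the grasp point (between the pads) lies 11 mm behind it (bot.tip_reach is the distance from the TCP to the fingertips, in m); z points along the fingers, y is the line along which they close (so a half turn about z gives the same grasp; the last joint's range is limited). The gripper opens to 85 mm and grips with 20 to 120 N. Pads are 22 mm wide; open, the fingers measure 114 mm over their backs; the gripper's body (76 mm by 85 mm) begins 54 mm behind the grasp point. The pads swing forward as they close: fully open they stand 13 mm farther back than shut.
Start: joints at [1.216, 0.241, 0.005, 1.335, 0, 1.571], TCP at [0.174, 0.469, 0.239] pointing down, gripper open.
Joint ranges: [-2.72, 2.72], [-1.05, 1.87], [-1.09, 1.28], [-1.99, 2.15], [-1.42, 1.44], [-3.14, 3.14]. Speed limits (rad/s): [2.79, 2.79, 3.14, 3.14, 3.14, 3.14].

## Interface

Orientations are given as a unit quaternion [x, y, z, w].
In Python, from workcell import bot gives the robot as it stands.
- The arm moves only by the tool move_arm, never from a script. Its argument "deltas" is a list of rows, each a list of 7 numbers: the opening, from 0 (shut) to 1 (fully open), then the shift along the tool's x, y, z in mm, then the turn, a rotation vector about the tool's x, y, z in degrees. In form: [[gripper, tx, ty, tz, ax, ay, az], ...]. A call has 1 to 10 rows; each row shifts and turns the commanded pose from where the row before left it, along the tool's axes as they then stand; what a row does not reach is not made up. A row lasts 1/12 s, in which the tool goes at most 41.7 mm and 7.16 degrees, less where a joint would pass 70% of its speed; a pose out of reach is approached as far as the arm can. A call is refused whole if a number of a shift passes 41.7 or a number of a turn 7.16, either way. A call with a gripper value outside its range is refused whole. The fingers move at their own pace and stop on an object; the grip force is fixed at half the most. Time passes only in rows, so rows that do not move let the fingers close. It gives the time, the measured TCP pose, the force, the opening and the grip force at its end, in the units of the state.
- bot.get_obs(): the state, without advancing time (a new reading comes with each control period).
- bot.camera(name): name is "scene" or "top"; returns the picture (400x640x3 uint8, blue, green, red); there is no depth.
- bot.calibration(name): a dict with "K" (3x3 intrinsics, pixels), "dist_coeffs" ([k1, k2, p1, p2, k3] as OpenCV has them; the pictures are not rectified), "position" and "orientation" of the camera in the world. Camera axes: x right, y down, z forward; pixel columns grow to the right and rows downward; lengths in m; the calibration is good to about 2 mm. A picture is of the moment at which its call begins. calibration takes no time and is no camera call.
- bot.job_done(): hands the job in; it is judged then, once.
Trained networks look in the newest picture that a camera, given by its name, has taken for a name from the list of things; names that differ only in an ending like _2 or _b are one class to them, and where a whole thing is asked for, a point or a joint stands for the part that bears it (a point fixed in the world has none). Each returns a list of dicts, best first, with "conf" (0 to 1); they miss things now and then, are a little off and sometimes report something else, mostly with a low value. They report only what shows in the picture. A call takes as long as a camera call.
- bot.outline_of(query, camera): "pixels" (400x640 bool, what is visible of it) and "rect" ([left, top, width, height] in pixels, round what is visible of it).
The state is a dict: "clock": time; "joint_pos": joint angles; "joint_vel": joint speeds; "tau": joint torques, N m; "eef_pos": TCP position; "tool_rot": TCP orientation; "ft_force": force on the tool from outside, world axes, zero at the start; "ft_torque": the same for the moment, N m; "grip_width": finger opening in m; "grasp_force": force on a finger pad.
Only numpy, scipy, OpenCV 4.12 (cv2) and the standard library are available. Lean on these libraries where they do the work, as an engineer would, in place of code of your own. Each camera call takes 0.05 s, during which the arm holds its last target. There are 200 camera calls.

## Working session

There is one attempt and no reset: what is moved stays moved. The work goes in short steps, Python scripts to look and compute and a tool call to move; the robot and the scene stay as the last step left them, time stands still between calls to the robot, and variables do not carry over. Pictures are saved under pics/ and viewed, at most 14 in all, crops included, and the job is handed in when it is done.

Besides the shell and the picture viewer there is one more tool, called after "Call:" by a JSON object that holds its "name" and its "arguments". move_arm: Moves the arm, as the interface text tells. Its arguments: {"type":"object","properties":{"deltas":{"type":"array","items":{"type":"array","items":{"type":"number"}}}},"required":["deltas"]}

```bash
mkdir -p pics; ls
cat > h.py <<'E'
from workcell import bot
import numpy as np, cv2
from scipy.spatial.transform import Rotation as R
def cal(n):
    c=bot.calibration(n); return np.array(c["K"]),np.array(c["dist_coeffs"]),np.array(c["position"]),R.from_quat(c["orientation"]).as_matrix()
def ray(n,uv,z):
    K,d,p,M=cal(n); q=cv2.undistortPoints(np.array([[uv]],float),K,d)[0,0]
    v=M@np.array([q[0],q[1],1]); return p+v*(z-p[2])/v[2]
def proj(n,P):
    K,d,p,M=cal(n); r=cv2.Rodrigues(M.T)[0]
    return cv2.projectPoints(np.array(P,float).reshape(-1,1,3),r,-M.T@p,K,d)[0][:,0]
def cen(m):
    ys,xs=np.nonzero(m); return xs.mean(),ys.mean()
E
cat > a.py <<'E'
from h import *
for n in("scene","top"):
    cv2.imwrite(f"pics/{n}0.png",bot.camera(n)); c=cal(n); print(n,c[2].round(3),c[3].round(2).tolist(),c[0][0,0])
    for q,z in (("large1_mid",.02),("small1_mid",.02),("valve_grip",.067),("tray_floor",.01),("scale",.05),("pan_floor",.085),("mat",0.003),("stapler",.02),("loupe",.03),("tape",.02)):
        for o in bot.outline_of(q,n):
            if o["conf"]>.3: u=cen(o["pixels"]); print(n,q,round(o["conf"],2),o["rect"],np.round(u),ray(n,u,z)[:2].round(3))
print(bot.get_obs())
E
python3 a.py
```

```text
pics
scene [ 1.142 -0.713  0.631] [[0.73, 0.37, -0.58], [0.69, -0.4, 0.61], [-0.0, -0.84, -0.54]] 369.0884647039932
scene large1_mid 0.64 [371.5, 180.8, 10.0, 10.6] [375. 184.] [0.564 0.17 ]
scene large1_mid 0.31 [286.1, 188.4, 83.8, 54.1] [328. 214.] [ 0.565 -0.062]
scene valve_grip 0.48 [282.2, 183.9, 19.9, 15.1] [293. 191.] [ 0.457 -0.095]
scene tray_floor 0.77 [184.1, 224.1, 94.5, 71.2] [231. 257.] [ 0.507 -0.357]
scene scale 0.72 [285.9, 190.1, 88.1, 74.3] [331. 226.] [ 0.638 -0.131]
scene pan_floor 0.63 [413.0, 190.2, 41.5, 23.2] [436. 203.] [0.806 0.107]
scene pan_floor 0.54 [318.1, 153.4, 98.7, 55.6] [367. 181.] [0.597 0.076]
scene mat 0.93 [319.4, 155.5, 97.9, 54.0] [367. 181.] [0.516 0.194]
scene stapler 0.73 [415.1, 192.9, 39.1, 23.1] [436. 203.] [0.764 0.204]
scene loupe 0.84 [291.1, 283.0, 16.0, 20.0] [299. 293.] [ 0.728 -0.335]
scene tape 0.98 [142.3, 266.0, 35.4, 24.5] [163. 278.] [ 0.461 -0.514]
top [ 0.345 -0.102  1.312] [[-0.03, -0.98, 0.19], [-1.0, 0.03, -0.0], [-0.01, -0.19, -0.98]] 501.02164673472805
top large1_mid 0.78 [204.6, 211.2, 14.8, 17.9] [211. 221.] [0.5
[... 732 characters left out ...]
int_pos': array([ 1.21602333e+00,  2.40577246e-01,  4.99514861e-03,  1.33519475e+00,
       -2.74483802e-05,  1.57077181e+00]), 'joint_vel': array([-9.79353983e-04, -1.30883781e-03,  1.40584104e-04,  3.12639665e-06,
       -3.60035161e-04,  4.20461683e-04]), 'tau': array([ 1.38505198e-03, -3.72218585e+01,  2.52697009e+01,  1.17065436e-03,
        1.32739490e-05, -1.62960781e-06]), 'eef_pos': array([0.17369611, 0.4688592 , 0.23931599]), 'tool_rot': array([1.76445623e-01, 9.84310389e-01, 7.16720739e-06, 1.52279722e-05]), 'ft_force': array([ 0.67616912, -0.18806811,  0.767585  ]), 'ft_torque': array([ 0.01889731, -0.01060741,  0.01167686]), 'grasp_force': 0.0, 'grip_width': 0.08534124838383657}
```

Run:
```python
import cv2
t=cv2.imread("pics/top0.png"); s=cv2.imread("pics/scene0.png")
cv2.imwrite("pics/topc.png",cv2.resize(t[110:310,120:500],None,fx=2.1,fy=2.1,interpolation=cv2.INTER_CUBIC))
cv2.imwrite("pics/scc.png",cv2.resize(s[140:310,260:460],None,fx=3.5,fy=3.5,interpolation=cv2.INTER_CUBIC))
```

```text
(no output)
```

View pics/topc.png

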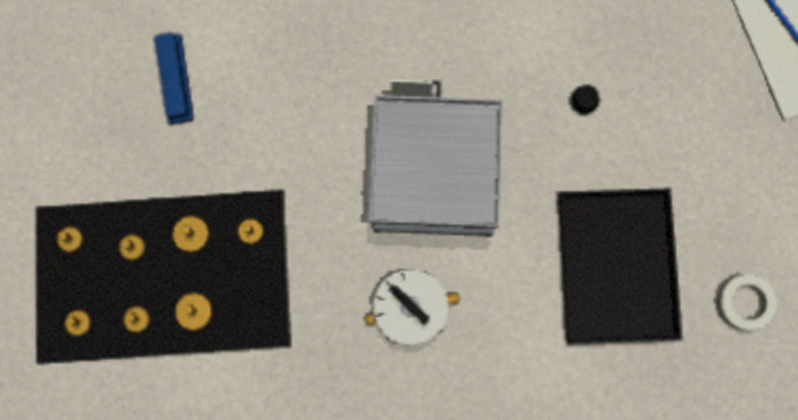

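View pics/scc.png

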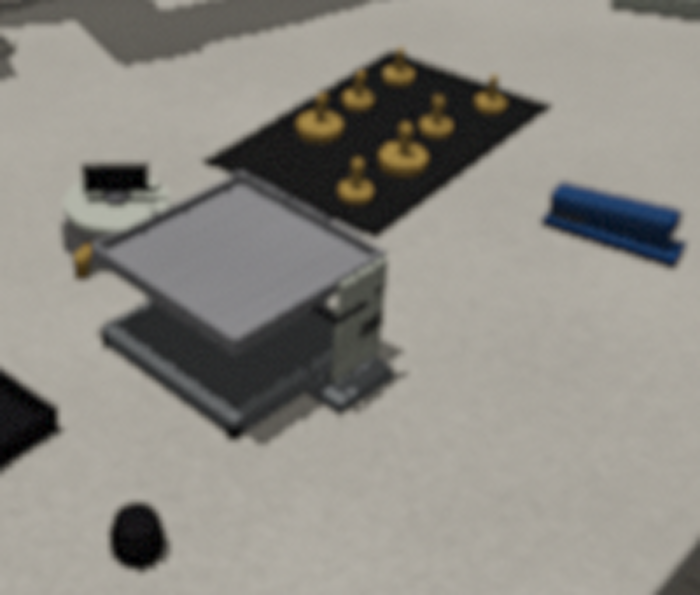

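The top picture shows 2 large castings (crop 190,233 and 193,311) and 5 small ones, all on the mat. The valve is at crop (410,305), partly open. The pan is empty and the tray is at the lower right. I need a closer look at the valve and the casting coordinates.

```bash
cat >> h.py <<'E'
def brass(im):
    h=cv2.cvtColor(im,cv2.COLOR_BGR2HSV); m=((h[...,0]>12)&(h[...,0]<32)&(h[...,1]>120)&(h[...,2]>60)).astype(np.uint8)
    return m
def blobs(n="top",z=.014,im=None):
    im=bot.camera(n) if im is None else im
    k,l,s,c=cv2.connectedComponentsWithStats(cv2.morphologyEx(brass(im),cv2.MORPH_CLOSE,np.ones((3,3))))
    out=[]
    for i in range(1,k):
        if s[i,4]>20:
            b=s[i]; w=cv2.minEnclosingCircle(np.argwhere(l==i)[:,::-1].astype(np.float32)); out.append((w[1],s[i,4],ray(n,c[i],z)[:2].round(4),c[i].round(1)))
    return im,out
E
python3 - <<'E'
from h import *
im,o=blobs()
for b in o: print(b)
cv2.imwrite("pics/valve.png",cv2.resize(im[230:285,285:345],None,fx=9,fy=9,interpolation=cv2.INTER_CUBIC))
# dial: white blob
g=im[230:285,285:345]; h=cv2.cvtColor(g,cv2.COLOR_BGR2HSV)
# dark grip
k,l,s,c=cv2.connectedComponentsWithStats((h[...,2]<60).astype(np.uint8))
for i in range(1,k):
    if s[i,4]>30:
        r=cv2.minAreaRect(np.argwhere(l==i)[:,::-1].astype(np.float32)); u=np.array(r[0])+[285,230]; print("grip",s[i,4],r,ray("top",u,.08))
for q in("pan_floor","tray_floor","mat"):
    o=bot.outline_of(q,"top")[0]; r=cv2.minAreaRect(np.argwhere(o["pixels"])[:,::-1].astype(np.float32)); b=cv2.boxPoints(r); z={"pan_floor":.094,"tray_floor":.022,"mat":.003}[q]
    P=np.array([ray("top",x,z)[:2] for x in b]); print(q,P.mean(0).round(4),P.round(3).tolist())
E
```

```text
(8.909467697143555, np.int32(246), array([0.5582, 0.1807]), array([210.2, 220.9]))
(6.123262405395508, np.int32(120), array([0.5595, 0.1051]), array([238.8, 219.6]))
(6.183717727661133, np.int32(119), array([0.5555, 0.3347]), array([152.6, 223.5]))
(6.1401262283325195, np.int32(121), array([0.5434, 0.2546]), array([182.4, 227.2]))
(9.033978462219238, np.int32(257), array([0.4609, 0.1762]), array([211.6, 257.8]))
(2.577040910720825, np.int32(21), array([ 0.468, -0.145]), array([335. , 251.7]))
(6.411648273468018, np.int32(123), array([0.4529, 0.2472]), array([184.5, 261.5]))
(6.281833171844482, np.int32(122), array([0.45  , 0.3211]), array([156.5, 263.3]))
grip 73 ((29.500001907348633, 24.499998092651367), (22.62741470336914, 2.8284268379211426), 45.0) [ 0.45623297 -0.09209228  0.08      ]
pan_floor [ 0.6336 -0.1292] [[0.552, -0.046], [0.726, -0.056], [0.715, -0.215], [0.541, -0.2]]
tray_floor [ 0.5015 -0.3539] [[0.596, -0.282], [0.599, -0.428], [0.407, -0.424], [0.404, -0.282]]
mat [0.5074 0.2205] [[0.602, 0.396], [0.616, 0.062], [0.413, 0.049], [0.398, 0.374]]
```

View pics/valve.png

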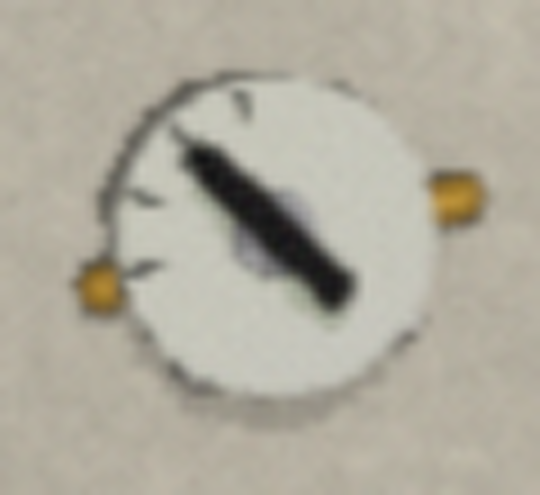

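The close-up shows ticks at crop (242,103), (180,130), (145,200) and (145,268). The dial centre is near (270,235), and the nose is just past the 30° tick.

Run:
```python
from h import *
f=lambda u,z: ray("top",[285+(u[0]+.5)/9-.5,230+(u[1]+.5)/9-.5],z)[:2]
c=f((270,235),.046); print("dial",c)
for t in((242,103),(178,130),(145,200),(145,268)):
    d=f(t,.046)-c; print(np.degrees(np.arctan2(d[1],d[0])),np.linalg.norm(d))
a,b=f((200,155),.08),f((338,288),.08); d=a-b; print("bar",(a+b)/2,np.degrees(np.arctan2(d[1],d[0])))
K,dd,p,M=cal("top"); 
E=R.from_quat(bot.get_obs()["tool_rot"]).as_matrix(); print(E.round(3))
```

```text
dial [ 0.45634964 -0.09187331]
10.388877722874156 0.03806676441468796
39.61557294777846 0.03936322813048801
72.71442259469964 0.036497274053928455
103.14299959984322 0.036234307703931934
bar [ 0.4571024  -0.09192871] 44.41848636900608
[[-0.938  0.347  0.   ]
 [ 0.347  0.938 -0.   ]
 [-0.    -0.    -1.   ]]
```

Call:
{"name": "move_arm", "arguments": {"deltas": [[0.5,0,0,0,0,0,-6.47],[0.5,0,0,0,0,0,-6.47],[0.5,0,0,0,0,0,-6.47],[0.5,0,0,0,0,0,-6.47],[0.5,0,0,0,0,0,-6.47],[0.5,0,0,0,0,0,-6.47],[0.5,0,0,0,0,0,-6.47],[0.5,0,0,0,0,0,-6.47],[0.5,0,0,0,0,0,-6.47],[0.5,0,0,0,0,0,-6.47]]}}

```text
clock: 2.13
eef_pos: [0.1737, 0.4689, 0.2393]
tool_rot: [-0.38, 0.925, 0.0, 0.0]
ft_force: [-0.1, -1.0, -0.3]
grip_width: 0.0425
grasp_force: 0.0
```

```bash
cat > go.py <<'E'
# usage: go.py x y z [yaw]: tool-frame shift (mm) from now to target, and turn about tool z
import sys; from h import *
o=bot.get_obs(); E=R.from_quat(o["tool_rot"]).as_matrix(); a=[float(v) for v in sys.argv[1:]]
y=np.degrees(np.arctan2(E[1,1],E[0,1])); d=(E.T@(np.array(a[:3])-o["eef_pos"]))*1000
print("clk %.1f"%o["clock"],"pos",o["eef_pos"].round(4),"yaw %.1f"%y,"shift",d.round(1),"turn",round(y-a[3],1) if len(a)>3 else "","w %.4f"%o["grip_width"],"F",o["ft_force"].round(1),"gf %.1f"%o["grasp_force"])
E
python3 go.py .457 -.092 .13 134.4
```

```text
clk 2.1 pos [0.1737 0.4689 0.2393] yaw 134.7 shift [ 193.1 -598.   109.3] turn 0.3 w 0.0425 F [-0.1 -1.  -0.3] gf 0.0
```

Call:
{"name": "move_arm", "arguments": {"deltas": [[0.5,12,-37.4,0,0,0,0],[0.5,12,-37.4,0,0,0,0],[0.5,12,-37.4,0,0,0,0],[0.5,12,-37.4,0,0,0,0],[0.5,12,-37.4,0,0,0,0],[0.5,12,-37.4,0,0,0,0],[0.5,12,-37.4,0,0,0,0],[0.5,12,-37.4,0,0,0,0],[0.5,12,-37.4,0,0,0,0],[0.5,12,-37.4,0,0,0,0]]}}

```text
clock: 2.97
eef_pos: [0.3499, 0.1158, 0.2397]
tool_rot: [-0.378, 0.926, 0.0, 0.001]
ft_force: [0.8, 0.1, 0.5]
grip_width: 0.0429
grasp_force: 0.0
```

Call:
{"name": "move_arm", "arguments": {"deltas": [[0.5,12,-37.4,10,0,0,0],[0.5,12,-37.4,10,0,0,0],[0.5,12,-37.4,10,0,0,0],[0.5,12,-37.4,10,0,0,0],[0.5,12,-37.4,10,0,0,0],[0.5,12,-37.4,10,0,0,0],[0.5,0,0,10,0,0,0],[0.5,0,0,10,0,0,0],[0.5,0,0,10,0,0,0],[0.5,0,0,0,0,0,0]]}}

```text
clock: 3.8
eef_pos: [0.4535, -0.0934, 0.1473]
tool_rot: [-0.377, 0.926, 0.001, -0.002]
ft_force: [-0.2, 0.4, 0.2]
grip_width: 0.043
grasp_force: 0.0
```

```bash
python3 go.py .457 -.092 .06 134.4
```

```text
clk 3.8 pos [ 0.4535 -0.0934  0.1473] yaw 134.3 shift [-3.7 -1.8 87.3] turn -0.1 w 0.0430 F [-0.2  0.4  0.2] gf 0.0
```

Call:
{"name": "move_arm", "arguments": {"deltas": [[0.5,-3.7,-1.8,20,0,0,0],[0.5,0,0,20,0,0,0],[0.5,0,0,20,0,0,0],[0.5,0,0,15,0,0,0],[0.5,0,0,12,0,0,0],[0.5,0,0,0,0,0,0],[0,0,0,0,0,0,0],[0,0,0,0,0,0,0],[0,0,0,0,0,0,0],[0,0,0,0,0,0,0]]}}

```text
clock: 4.63
eef_pos: [0.4577, -0.0898, 0.0635]
tool_rot: [-0.378, 0.926, 0.002, 0.0]
ft_force: [-4.5, 7.3, 6.0]
grip_width: 0.0089
grasp_force: 59.7
```

```bash
python3 go.py .457 -.092 .06 101.4
```

```text
clk 4.6 pos [ 0.4577 -0.0898  0.0635] yaw 134.4 shift [ 2.  -1.1  3.5] turn 33.0 w 0.0089 F [-4.5  7.3  6. ] gf 59.7
```

Call:
{"name": "move_arm", "arguments": {"deltas": [[0,0,0,0,0,0,5],[0,0,0,0,0,0,5],[0,0,0,0,0,0,5],[0,0,0,0,0,0,5],[0,0,0,0,0,0,5],[0,0,0,0,0,0,5],[0,0,0,0,0,0,2],[0,0,0,0,0,0,2],[0,0,0,0,0,0,0],[0,0,0,0,0,0,0]]}}

```text
clock: 5.47
eef_pos: [0.4588, -0.0917, 0.0635]
tool_rot: [-0.092, 0.996, -0.0, 0.0]
ft_force: [-4.3, 0.4, 6.5]
grip_width: 0.009
grasp_force: 61.1
```

```bash
python3 go.py .457 -.092 .06 101.4; python3 -c "
from h import *
print(bot.get_obs()['ft_torque'])"
```

```text
clk 5.5 pos [ 0.4588 -0.0917  0.0635] yaw 100.5 shift [1.8 0.1 3.5] turn -0.9 w 0.0090 F [-4.3  0.4  6.5] gf 61.1
[0.12840363 0.83621537 0.78774898]
```

Call:
{"name": "move_arm", "arguments": {"deltas": [[0,0,0,0,0,0,2],[0,0,0,0,0,0,2],[0,0,0,0,0,0,0]]}}

```text
clock: 5.72
eef_pos: [0.4587, -0.0918, 0.0636]
tool_rot: [-0.058, 0.998, -0.0, 0.0]
ft_force: [-4.8, -0.2, 7.4]
grip_width: 0.009
grasp_force: 82.6
```

```bash
python3 go.py .457 -.092 .06 101.4; python3 -c "
from h import *
print(bot.get_obs()['ft_torque'])"
```

```text
clk 5.7 pos [ 0.4587 -0.0918  0.0636] yaw 96.6 shift [1.8 0.  3.6] turn -4.8 w 0.0090 F [-4.8 -0.2  7.4] gf 82.6
[-0.03023325  0.92313511  1.73632539]
```

Call:
{"name": "move_arm", "arguments": {"deltas": [[0.5,0,0,0,0,0,0],[0.5,0,0,0,0,0,0],[0.5,0,0,0,0,0,0],[0.5,0,0,0,0,0,0],[0.5,0,0,-20,0,0,0],[0.5,0,0,-40,0,0,0],[0.4,0,0,-40,0,0,6.5],[0.4,0,40,-20,0,0,0],[0.4,0,40,0,0,0,0],[0.4,0,40,0,0,0,0]]}}

```text
clock: 6.55
eef_pos: [0.4607, 0.0259, 0.1831]
tool_rot: [0.003, 1.0, 0.0, 0.003]
ft_force: [1.3, -0.1, 0.3]
grip_width: 0.0345
grasp_force: 0.0
```

```bash
python3 - <<'E'
from h import *
im,o=blobs()
for b in o:
    if b[1]>50: print(b[1],b[2])
cv2.imwrite("pics/valve2.png",cv2.resize(im[230:285,285:345],None,fx=6,fy=6,interpolation=cv2.INTER_CUBIC))
E
python3 go.py .558 .181 .03 90
```

```text
118 [0.5557 0.3346]
120 [0.5435 0.2546]
123 [0.4529 0.2472]
121 [0.4499 0.321 ]
clk 6.6 pos [0.4597 0.0332 0.1822] yaw 90.2 shift [-98.4 146.5 153.3] turn 0.2 w 0.0341 F [-0.4  4.1  0.4] gf 0.0
```

View pics/valve2.png

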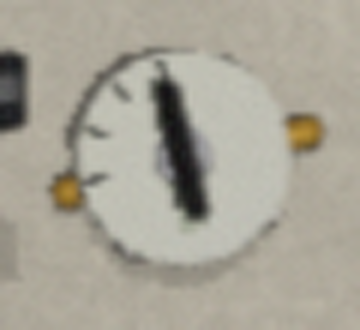

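The nose is at the 0 tick, so the valve is shut. Next is the first large casting.

Call:
{"name": "move_arm", "arguments": {"deltas": [[0.4,-19.7,29.3,0,0,0,0],[0.4,-19.7,29.3,0,0,0,0],[0.4,-19.7,29.3,0,0,0,0],[0.4,-19.7,29.3,0,0,0,0],[0.4,-19.7,29.3,25,0,0,0],[0.4,0,0,35,0,0,0],[0.4,0,0,35,0,0,0],[0.4,0,0,25,0,0,0],[0.4,0,0,0,0,0,0]]}}

```text
clock: 7.35
eef_pos: [0.5524, 0.1692, 0.0552]
tool_rot: [0.001, 1.0, -0.002, -0.006]
ft_force: [-0.5, -0.6, -0.1]
grip_width: 0.034
grasp_force: 0.0
```

```bash
python3 go.py .558 .181 .026 90
```

```text
clk 7.3 pos [0.5524 0.1692 0.0552] yaw 89.9 shift [-6.  11.9 29.1] turn -0.1 w 0.0340 F [-0.5 -0.6 -0.1] gf 0.0
```

Call:
{"name": "move_arm", "arguments": {"deltas": [[0.4,-6,11.9,0,0,0,0],[0.4,0,0,0,0,0,0],[0.4,0,0,15,0,0,0],[0.4,0,0,14,0,0,0],[0,0,0,0,0,0,0],[0,0,0,0,0,0,0],[0,0,0,0,0,0,0],[0,0,0,0,0,0,0],[0,0,0,-30,0,0,0],[0,0,0,-35,0,0,0]]}}

```text
clock: 8.18
eef_pos: [0.5607, 0.1815, 0.0962]
tool_rot: [0.001, 1.0, -0.001, -0.003]
ft_force: [1.0, 0.4, -2.3]
grip_width: 0.0086
grasp_force: 58.6
```

```bash
python3 go.py .665 -.09 .16 90
```

```text
clk 8.2 pos [0.5607 0.1815 0.0962] yaw 89.9 shift [-104.5 -271.4  -63.9] turn -0.1 w 0.0086 F [ 1.   0.4 -2.3] gf 58.6
```

Call:
{"name": "move_arm", "arguments": {"deltas": [[0,0,-8,-25,0,0,0],[0,-3,-25,-25,0,0,0],[0,-3,-30,-14,0,0,0],[0,-3,-33,0,0,0,0],[0,-4,-33,0,0,0,0],[0,-4,-33,0,0,0,0],[0,-4,-33,0,0,0,0],[0,-4,-33,0,0,0,0],[0,-4,-30,0,0,0,0],[0,0,-18,0,0,0,0]]}}

```text
clock: 9.02
eef_pos: [0.5922, -0.0971, 0.1629]
tool_rot: [0.003, 1.0, -0.001, 0.001]
ft_force: [0.3, 0.9, -1.0]
grip_width: 0.008
grasp_force: 58.7
```

```bash
python3 - <<'E'
from h import *
for p in((377,97),(500,102),(497,228),(373,222),(437,162)): print(ray("top",(p[0]/2.1+120,p[1]/2.1+110),.094)[:2].round(4))
E
python3 go.py .59 -.095 .107 90
```

```text
[ 0.704  -0.0612]
[ 0.6934 -0.2088]
[ 0.5403 -0.1985]
[ 0.5518 -0.0532]
[ 0.6217 -0.1307]
clk 9.0 pos [ 0.5922 -0.0971  0.1629] yaw 89.7 shift [ 2.3  2.2 55.9] turn -0.3 w 0.0080 F [ 0.3  0.9 -1. ] gf 58.7
```

Call:
{"name": "move_arm", "arguments": {"deltas": [[0,0,0,20,0,0,0],[0,0,0,18,0,0,0],[0,0,0,12,0,0,0],[0,0,0,6,0,0,0],[0,0,0,0,0,0,0],[0.35,0,0,0,0,0,0],[0.35,0,0,0,0,0,0],[0.35,0,0,0,0,0,0],[0.35,0,0,-30,0,0,0],[0.35,0,0,-40,0,0,0]]}}

```text
clock: 9.85
eef_pos: [0.589, -0.0929, 0.1733]
tool_rot: [0.001, 1.0, 0.001, -0.004]
ft_force: [1.8, -0.3, -0.2]
grip_width: 0.0301
grasp_force: 0.0
```

```bash
python3 go.py .461 .177 .16 90
```

```text
clk 9.8 pos [ 0.589  -0.0929  0.1733] yaw 89.9 shift [128.4 269.6  14.7] turn -0.1 w 0.0301 F [ 1.8 -0.3 -0.2] gf 0.0
```

Call:
{"name": "move_arm", "arguments": {"deltas": [[0.4,8,18,0,0,0,0],[0.4,13,28,0,0,0,0],[0.4,14,30,0,0,0,0],[0.4,14,30,0,0,0,0],[0.4,14,30,0,0,0,0],[0.4,14,30,0,0,0,0],[0.4,14,30,0,0,0,0],[0.4,14,30,10,0,0,0],[0.4,13,26,20,0,0,0],[0.4,10,18,20,0,0,0]]}}

```text
clock: 10.68
eef_pos: [0.4645, 0.1797, 0.1274]
tool_rot: [-0.0, 1.0, 0.001, 0.002]
ft_force: [0.2, -0.3, -0.8]
grip_width: 0.0343
grasp_force: 0.0
```

```bash
python3 - <<'E'
from h import *
im,o=blobs()
for b in o:
    if b[1]>50: print(b[1],b[2])
s=bot.camera("scene")
cv2.imwrite("pics/sc2.png",cv2.resize(s[150:280,270:400],None,fx=4.5,fy=4.5,interpolation=cv2.INTER_CUBIC))
E
python3 go.py .461 .177 .026 90
```

```text
223 [ 0.5992 -0.0939]
120 [0.5595 0.1051]
142 [0.4562 0.1725]
clk 10.8 pos [0.4608 0.1786 0.1239] yaw 90.2 shift [-0.7 -1.6 97.9] turn 0.2 w 0.0343 F [ 0.2 -0.4 -0.3] gf 0.0
```

View pics/sc2.png

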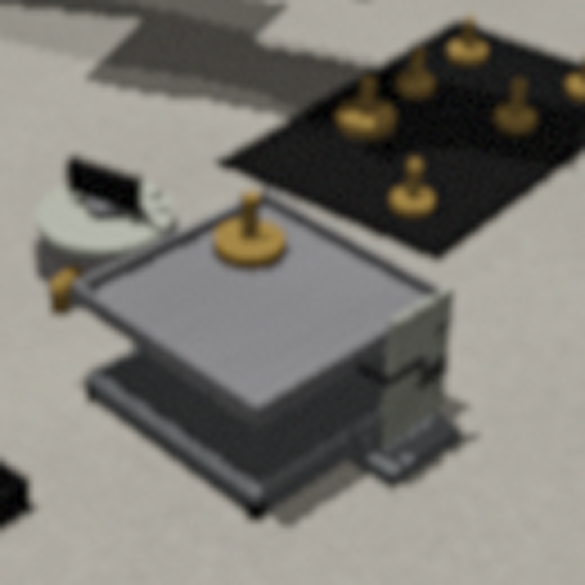

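The first casting stands upright on the pan, at crop (250,235), and the pan has sunk a little. Now the second large casting.

Call:
{"name": "move_arm", "arguments": {"deltas": [[0.4,-0.7,-1.6,20,0,0,0],[0.4,0,0,30,0,0,0],[0.4,0,0,25,0,0,0],[0.4,0,0,16,0,0,0],[0.4,0,0,6,0,0,0],[0,0,0,0,0,0,0],[0,0,0,0,0,0,0],[0,0,0,0,0,0,0],[0,0,0,0,0,0,0],[0,0,0,-15,0,0,0]]}}

```text
clock: 11.62
eef_pos: [0.4635, 0.1744, 0.0428]
tool_rot: [0.001, 1.0, -0.001, -0.002]
ft_force: [-0.2, -0.3, -0.7]
grip_width: 0.009
grasp_force: 58.5
```

```bash
python3 go.py .652 -.166 .165 90
```

```text
clk 11.6 pos [0.4635 0.1744 0.0428] yaw 89.9 shift [-188.9 -340.2 -122.4] turn -0.1 w 0.0090 F [-0.2 -0.3 -0.7] gf 58.5
```

Call:
{"name": "move_arm", "arguments": {"deltas": [[0,0,0,-30,0,0,0],[0,0,0,-35,0,0,0],[0,-8,-14,-35,0,0,0],[0,-12,-22,-22,0,0,0],[0,-16,-28,0,0,0,0],[0,-16,-28,0,0,0,0],[0,-16,-28,0,0,0,0],[0,-16,-28,0,0,0,0],[0,-16,-28,0,0,0,0],[0,-16,-28,0,0,0,0]]}}

```text
clock: 12.45
eef_pos: [0.5812, -0.0306, 0.1669]
tool_rot: [0.001, 1.0, -0.0, 0.001]
ft_force: [0.0, -0.3, -1.7]
grip_width: 0.0085
grasp_force: 58.6
```

```bash
python3 go.py .652 -.166 .165 90
```

```text
clk 12.4 pos [ 0.5812 -0.0306  0.1669] yaw 89.9 shift [ -71.1 -135.2    2.1] turn -0.1 w 0.0085 F [ 0.  -0.3 -1.7] gf 58.6
```

Call:
{"name": "move_arm", "arguments": {"deltas": [[0,-13,-26,0,0,0,0],[0,-14,-27,0,0,0,0],[0,-14,-27,0,0,0,0],[0,-14,-26,0,0,0,0],[0,-11,-20,0,0,0,0],[0,0,0,0,0,0,0]]}}

```text
clock: 12.95
eef_pos: [0.6477, -0.1601, 0.1661]
tool_rot: [0.004, 1.0, -0.001, 0.001]
ft_force: [-0.1, 0.8, -2.4]
grip_width: 0.0087
grasp_force: 58.7
```

```bash
python3 go.py .652 -.166 .098 90
python3 - <<'E'
from h import *
a=cv2.imread("pics/scene0.png"); b=bot.camera("scene")
g=lambda i:cv2.cvtColor(i,cv2.COLOR_BGR2GRAY).astype(np.float32)
# vertical profile of right pan rim near the near corner, shift by template matching
print(cal("scene")[0][0,0], proj("scene",[[.69,-.2,.094],[.69,-.2,.084],[.69,-.2,.056]]))
E
```

```text
clk 12.9 pos [ 0.6477 -0.1601  0.1661] yaw 89.6 shift [-4.1 -5.7 68.1] turn -0.4 w 0.0087 F [-0.1  0.8 -2.4] gf 58.7
369.0884647039932 [[328.04384257 233.57028243]
 [327.98633608 236.9158678 ]
 [327.82887578 246.06302139]]
```

Call:
{"name": "move_arm", "arguments": {"deltas": [[0,-4,-5,15,0,0,0],[0,0,0,20,0,0,0],[0,0,0,18,0,0,0],[0,0,0,12,0,0,0],[0,0,0,3,0,0,0],[0.35,0,0,0,0,0,0],[0.35,0,0,0,0,0,0],[0.35,0,0,0,0,0,0],[0.35,0,0,-25,0,0,0],[0.35,0,0,-40,0,0,0]]}}

```text
clock: 13.83
eef_pos: [0.6475, -0.1594, 0.1596]
tool_rot: [0.001, 1.0, 0.001, -0.004]
ft_force: [0.4, -0.2, 0.1]
grip_width: 0.0298
grasp_force: 0.0
```

```bash
python3 go.py .5595 .105 .165 90
```

```text
clk 13.8 pos [ 0.6475 -0.1594  0.1596] yaw 89.9 shift [ 88.6 264.3  -4.1] turn -0.1 w 0.0298 F [ 0.4 -0.2  0.1] gf 0.0
```

Call:
{"name": "move_arm", "arguments": {"deltas": [[0.4,6,18,-5,0,0,0],[0.4,9,28,0,0,0,0],[0.4,10,30,0,0,0,0],[0.4,10,30,0,0,0,0],[0.4,10,30,0,0,0,0],[0.4,10,30,0,0,0,0],[0.4,10,30,0,0,0,0],[0.4,10,28,20,0,0,0],[0.4,8,24,20,0,0,0],[0.4,5,14,15,0,0,0]]}}

```text
clock: 14.67
eef_pos: [0.5623, 0.1048, 0.1138]
tool_rot: [-0.0, 1.0, 0.001, 0.001]
ft_force: [0.3, 0.6, -0.6]
grip_width: 0.034
grasp_force: 0.0
```

```bash
cat > look.py <<'E'
import sys; from h import *
im,o=blobs()
for b in o:
    if b[1]>50: print(b[1],b[2],"pan-z",ray("top",b[3],.075)[:2].round(3))
s=bot.camera("scene"); n=sys.argv[1]
cv2.imwrite(f"pics/sraw{n}.png",s); cv2.imwrite(f"pics/traw{n}.png",im)
c=s[185:265,280:385]
cv2.imwrite(f"pics/s{n}.png",cv2.resize(c,None,fx=7,fy=7,interpolation=cv2.INTER_CUBIC))
E
python3 look.py 3
python3 go.py .5595 .105 .023 90
```

```text
216 [ 0.6569 -0.1621] pan-z [ 0.642 -0.159]
224 [ 0.5971 -0.0939] pan-z [ 0.585 -0.094]
103 [0.5595 0.1044] pan-z [0.549 0.095]
119 [0.5555 0.3347] pan-z [0.546 0.314]
clk 14.8 pos [0.5605 0.1042 0.1117] yaw 90.1 shift [ 0.7  0.8 88.7] turn 0.1 w 0.0343 F [ 0.6 -0.  -0.5] gf 0.0
```

View pics/s3.png

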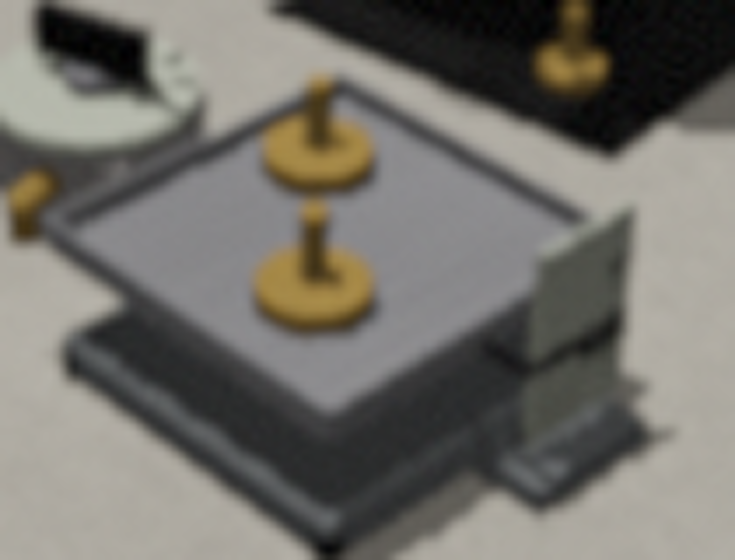

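```bash
cat > defl.py <<'E'
import sys; from h import *
def edge(im):
    g=cv2.GaussianBlur(cv2.cvtColor(im,cv2.COLOR_BGR2GRAY).astype(float),(0,0),.8)
    out={}
    for x in list(range(303,324))+list(range(333,348)):
        # near rim edge, predicted row when empty
        t=(x-292)/(328-292); y0=(211+t*(237.5-211)) if x<328 else 237.5-(x-328)*(237.5-222)/(352-328)
        ys=np.arange(int(y0)-4,int(y0)+15); d=g[ys-1,x]-g[ys+1,x]; 
        i=int(np.argmax(d[1:-1]))+1; p=.5*(d[i-1]-d[i+1])/(d[i-1]-2*d[i]+d[i+1]); out[x]=ys[i]+p
    return out
a=edge(cv2.imread("pics/scene0.png"))
k=np.diff(proj("scene",[[.67,-.17,.084],[.67,-.17,.064]])[:,1])[0]/20
for n in sys.argv[1:]:
    b=edge(cv2.imread(n) if n!="now" else bot.camera("scene"))
    d=np.array([b[x]-a[x] for x in a]); m=len([x for x in a if x<328]); print(n,"px/mm %.3f"%k,"left mm",np.round(np.percentile(d[:m],[25,50,75])/k,1),"right mm",np.round(np.percentile(d[m:],[25,50,75])/k,1))
E
python3 - <<'E'
import cv2,sys
sys.path.insert(0,'.')
E
python3 defl.py pics/sraw3.png now
```

```text
pics/sraw3.png px/mm 0.323 left mm [20.4 20.6 20.8] right mm [20.  20.2 20.5]
now px/mm 0.323 left mm [20.4 20.7 20.8] right mm [20.  20.1 20.4]
```

Call:
{"name": "move_arm", "arguments": {"deltas": [[0.4,0.7,0.8,20,0,0,0],[0.4,0,0,30,0,0,0],[0.4,0,0,20,0,0,0],[0.4,0,0,13,0,0,0],[0.4,0,0,5,0,0,0],[0,0,0,0,0,0,0],[0,0,0,0,0,0,0],[0,0,0,0,0,0,0],[0,0,0,0,0,0,0],[0,0,0,-15,0,0,0]]}}

```text
clock: 15.65
eef_pos: [0.5607, 0.1023, 0.0386]
tool_rot: [0.001, 1.0, -0.0, -0.002]
ft_force: [-0.0, 1.1, -1.2]
grip_width: 0.0073
grasp_force: 58.6
```

```bash
python3 go.py .652 -.097 .165 90
```

```text
clk 15.7 pos [0.5607 0.1023 0.0386] yaw 89.9 shift [ -91.4 -199.2 -126.5] turn -0.1 w 0.0073 F [-0.   1.1 -1.2] gf 58.6
```

Call:
{"name": "move_arm", "arguments": {"deltas": [[0,0,0,-35,0,0,0],[0,0,-10,-40,0,0,0],[0,-8,-20,-35,0,0,0],[0,-13,-28,-15,0,0,0],[0,-13,-28,0,0,0,0],[0,-13,-28,0,0,0,0],[0,-13,-28,0,0,0,0],[0,-13,-26,0,0,0,0],[0,-11,-18,0,0,0,0],[0,-5,-9,0,0,0,0]]}}

```text
clock: 16.48
eef_pos: [0.6518, -0.0954, 0.1656]
tool_rot: [0.003, 1.0, -0.0, 0.001]
ft_force: [0.1, -1.1, -0.5]
grip_width: 0.0075
grasp_force: 58.6
```

```bash
python3 go.py .652 -.097 .088 90; python3 defl.py now
```

```text
clk 16.5 pos [ 0.6518 -0.0954  0.1656] yaw 89.7 shift [-0.  -1.5 77.6] turn -0.3 w 0.0075 F [ 0.1 -1.1 -0.5] gf 58.6
now px/mm 0.323 left mm [20.4 20.7 20.8] right mm [20.1 20.5 20.9]
```

Call:
{"name": "move_arm", "arguments": {"deltas": [[0,0,-1,25,0,0,0],[0,0,0,25,0,0,0],[0,0,0,15,0,0,0],[0,0,0,10,0,0,0],[0,0,0,4,0,0,0],[0.35,0,0,0,0,0,0],[0.35,0,0,0,0,0,0],[0.35,0,0,0,0,0,0],[0.35,0,0,-35,0,0,0],[0.35,0,0,-41,0,0,0]]}}

```text
clock: 17.37
eef_pos: [0.6483, -0.0931, 0.1598]
tool_rot: [0.001, 1.0, 0.001, -0.004]
ft_force: [1.3, -1.2, 0.1]
grip_width: 0.0298
grasp_force: 0.0
```

```bash
python3 go.py .453 .2472 .165 90
```

```text
clk 17.4 pos [ 0.6483 -0.0931  0.1598] yaw 89.9 shift [196.  339.8  -3.4] turn -0.1 w 0.0298 F [ 1.3 -1.2  0.1] gf 0.0
```

Call:
{"name": "move_arm", "arguments": {"deltas": [[0.4,8,14,-8,0,0,0],[0.4,15,26,0,0,0,0],[0.4,16,28,0,0,0,0],[0.4,16,28,0,0,0,0],[0.4,16,28,0,0,0,0],[0.4,16,28,0,0,0,0],[0.4,16,28,0,0,0,0],[0.4,16,28,0,0,0,0],[0.4,16,28,0,0,0,0],[0.4,16,28,0,0,0,0]]}}

```text
clock: 18.2
eef_pos: [0.5001, 0.1724, 0.1717]
tool_rot: [0.001, 1.0, 0.001, 0.002]
ft_force: [0.8, 0.2, 0.2]
grip_width: 0.0342
grasp_force: 0.0
```

Call:
{"name": "move_arm", "arguments": {"deltas": [[0.4,16,28,0,0,0,0],[0.4,14,24,10,0,0,0],[0.4,10,16,20,0,0,0],[0.4,4,8,20,0,0,0],[0.4,0,0,10,0,0,0],[0.4,0,0,0,0,0,0]]}}

```text
clock: 18.7
eef_pos: [0.4551, 0.2467, 0.1086]
tool_rot: [0.0, 1.0, -0.001, -0.001]
ft_force: [-0.5, -1.1, 0.2]
grip_width: 0.0339
grasp_force: 0.0
```

```bash
python3 go.py .453 .2472 .023 90; python3 defl.py now;python3 look.py 4
python3 - <<'E'
from h import *
im=bot.camera("top"); print([ (b[1],b[2]) for b in blobs(im=im)[1] if b[1]>10])
E
```

```text
clk 18.7 pos [0.4551 0.2467 0.1086] yaw 89.9 shift [ 1.9  0.6 85.6] turn -0.1 w 0.0339 F [-0.5 -1.1  0.2] gf 0.0
now px/mm 0.323 left mm [24.  24.2 24.8] right mm [23.5 23.8 24.1]
215 [ 0.6559 -0.1617] pan-z [ 0.641 -0.159]
94 [ 0.6583 -0.0926] pan-z [ 0.643 -0.093]
221 [ 0.5966 -0.0939] pan-z [ 0.585 -0.094]
98 [0.5552 0.3339] pan-z [0.545 0.313]
119 [0.5436 0.2541] pan-z [0.534 0.237]
[(np.int32(216), array([ 0.6558, -0.1617])), (np.int32(94), array([ 0.6583, -0.0926])), (np.int32(220), array([ 0.5967, -0.0939])), (np.int32(98), array([0.5555, 0.334 ])), (np.int32(118), array([0.5437, 0.2541])), (np.int32(21), array([ 0.468, -0.145])), (np.int32(53), array([0.4489, 0.2461]))]
```

Call:
{"name": "move_arm", "arguments": {"deltas": [[0.4,1.5,0.6,20,0,0,0],[0.4,0,0,28,0,0,0],[0.4,0,0,20,0,0,0],[0.4,0,0,13,0,0,0],[0.4,0,0,4,0,0,0],[0,0,0,0,0,0,0],[0,0,0,0,0,0,0],[0,0,0,0,0,0,0],[0,0,0,0,0,0,0],[0,0,0,-15,0,0,0]]}}

```text
clock: 19.73
eef_pos: [0.4536, 0.2467, 0.0387]
tool_rot: [0.001, 1.0, -0.001, -0.001]
ft_force: [-1.3, 0.6, -1.6]
grip_width: 0.0076
grasp_force: 58.5
```

```bash
python3 go.py .587 -.163 .165 90
```

```text
clk 19.7 pos [0.4536 0.2467 0.0387] yaw 89.9 shift [-134.  -409.6 -126. ] turn -0.1 w 0.0076 F [-1.3  0.6 -1.6] gf 58.5
```

Call:
{"name": "move_arm", "arguments": {"deltas": [[0,0,0,-35,0,0,0],[0,0,0,-40,0,0,0],[0,-5,-15,-35,0,0,0],[0,-8,-25,-18,0,0,0],[0,-10,-30,0,0,0,0],[0,-10,-30,0,0,0,0],[0,-10,-30,0,0,0,0],[0,-10,-30,0,0,0,0],[0,-10,-30,0,0,0,0],[0,-10,-30,0,0,0,0]]}}

```text
clock: 20.57
eef_pos: [0.5279, 0.0259, 0.1689]
tool_rot: [0.001, 1.0, 0.0, 0.001]
ft_force: [1.6, 0.4, 0.1]
grip_width: 0.0075
grasp_force: 58.6
```

Call:
{"name": "move_arm", "arguments": {"deltas": [[0,-10,-30,0,0,0,0],[0,-10,-30,0,0,0,0],[0,-10,-30,0,0,0,0],[0,-10,-30,0,0,0,0],[0,-10,-30,0,0,0,0],[0,-8,-22,0,0,0,0],[0,-3,-12,0,0,0,0],[0,0,-3,0,0,0,0],[0,0,0,0,0,0,0]]}}

```text
clock: 21.32
eef_pos: [0.5877, -0.16, 0.168]
tool_rot: [0.002, 1.0, 0.0, -0.0]
ft_force: [-0.2, 0.6, 0.4]
grip_width: 0.0075
grasp_force: 58.6
```

```bash
python3 go.py .587 -.163 .083 90
```

```text
clk 21.3 pos [ 0.5877 -0.16    0.168 ] yaw 89.8 shift [ 0.6 -3.1 85. ] turn -0.2 w 0.0075 F [-0.2  0.6  0.4] gf 58.6
```

Call:
{"name": "move_arm", "arguments": {"deltas": [[0,0,-2,28,0,0,0],[0,0,0,28,0,0,0],[0,0,0,16,0,0,0],[0,0,0,9,0,0,0],[0,0,0,4,0,0,0],[0.35,0,0,0,0,0,0],[0.35,0,0,0,0,0,0],[0.35,0,0,0,0,0,0],[0.35,0,0,-35,0,0,0],[0.35,0,0,-41,0,0,0]]}}

```text
clock: 22.15
eef_pos: [0.5857, -0.161, 0.1572]
tool_rot: [0.001, 1.0, 0.001, -0.003]
ft_force: [0.7, -0.5, 0.4]
grip_width: 0.0297
grasp_force: 0.0
```

Call:
{"name": "move_arm", "arguments": {"deltas": [[0.4,10,20,-10,0,0,0],[0.4,10,30,0,0,0,0],[0.4,10,30,0,0,0,0],[0.4,10,30,0,0,0,0],[0.4,5,30,0,0,0,0],[0.4,5,30,0,0,0,0],[0.4,0,30,0,0,0,0],[0.4,0,30,0,0,0,0],[0.4,0,30,0,0,0,0],[0.4,0,20,0,0,0,0]]}}

```text
clock: 22.98
eef_pos: [0.5391, 0.1211, 0.1707]
tool_rot: [0.0, 1.0, 0.001, 0.002]
ft_force: [0.1, -0.3, -0.9]
grip_width: 0.0338
grasp_force: 0.0
```

```bash
python3 defl.py now;python3 look.py 5; python3 go.py .4499 .321 .165 90
```

```text
now px/mm 0.323 left mm [27.  27.4 27.8] right mm [26.5 26.6 27. ]
212 [ 0.6552 -0.162 ] pan-z [ 0.641 -0.159]
94 [ 0.658  -0.0926] pan-z [ 0.643 -0.093]
219 [ 0.5958 -0.094 ] pan-z [ 0.584 -0.094]
96 [ 0.593  -0.1628] pan-z [ 0.581 -0.16 ]
clk 23.1 pos [0.5391 0.1199 0.1702] yaw 90.0 shift [ 89.1 201.2   5. ] turn 0.0 w 0.0341 F [ 0.2  1.3 -0.4] gf 0.0
```

View pics/s5.png

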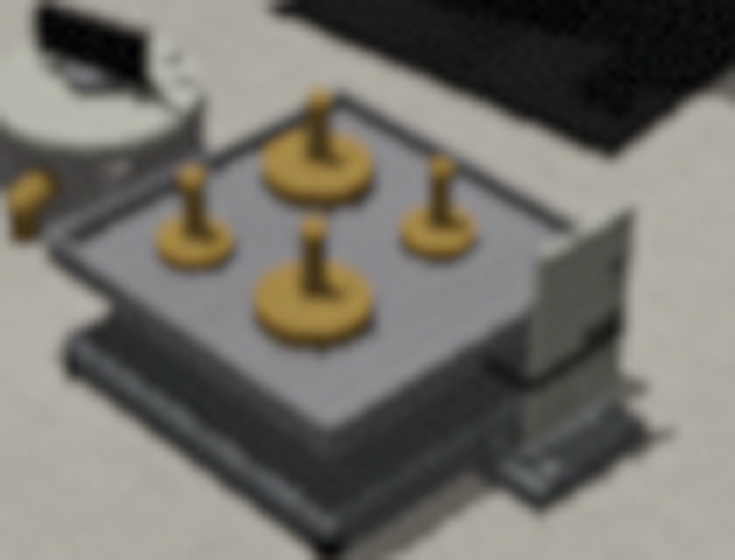

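Two large and two small castings stand on the pan at about 27 mm deflection, inside the 25 to 31 mm window. Next I locate the remaining ones through the scene camera.

Run:
```python
from h import *
im=cv2.imread("pics/sraw5.png")
for b in blobs("scene",.012,im)[1]: print(b[1],b[2],b[3])
print(proj("scene",[[.4499,.321,.012],[.5555,.3346,.012],[.5435,.2546,.012]]))
```

```text
3185 [-0.4685  2.2171] [418.7  50.9]
78 [0.2307 1.3945] [451.8  88.1]
77 [-0.4163 -0.105 ] [154.4 131.2]
281 [-0.6715 -0.532 ] [ 27.6 144.8]
57 [0.4508 0.3185] [373.4 160.3]
72 [-0.5431 -0.6174] [ 10.5 161.4]
56 [0.5563 0.33  ] [399.5 168.5]
78 [0.5393 0.2595] [384.1 173.9]
134 [ 0.5311 -0.0367] [324.7 208. ]
61 [ 0.5977 -0.0352] [342.1 216.6]
34 [ 0.463  -0.1382] [284.1 213.2]
65 [ 0.5288 -0.1084] [307.3 217.9]
154 [ 0.595  -0.1082] [324.3 227.4]
[[373.63641101 160.01827576]
 [400.01431663 167.94116613]
 [384.31950148 174.76733435]]
```

Call:
{"name": "move_arm", "arguments": {"deltas": [[0.4,-1,20,0,0,0,0],[0.4,-1,28,0,0,0,0],[0.4,-1,28,0,0,0,0],[0.4,-1,28,10,0,0,0],[0.4,0,20,20,0,0,0],[0.4,0,10,30,0,0,0],[0.4,0,0,15,0,0,0],[0.4,0,0,0,0,0,0]]}}

```text
clock: 23.8
eef_pos: [0.5406, 0.2507, 0.0902]
tool_rot: [0.001, 1.0, -0.002, -0.003]
ft_force: [-0.3, 0.6, -0.3]
grip_width: 0.0343
grasp_force: 0.0
```

```bash
python3 go.py .5435 .2546 .023 90
```

```text
clk 23.8 pos [0.5406 0.2507 0.0902] yaw 89.9 shift [-3.3  4.2 67.2] turn -0.1 w 0.0343 F [-0.3  0.6 -0.3] gf 0.0
```

Call:
{"name": "move_arm", "arguments": {"deltas": [[0.4,-3,4,15,0,0,0],[0.4,0,0,28,0,0,0],[0.4,0,0,16,0,0,0],[0.4,0,0,8,0,0,0],[0,0,0,0,0,0,0],[0,0,0,0,0,0,0],[0,0,0,0,0,0,0],[0,0,0,0,0,0,0],[0,0,0,-20,0,0,0],[0,0,0,-40,0,0,0]]}}

```text
clock: 24.63
eef_pos: [0.5424, 0.2546, 0.0832]
tool_rot: [0.001, 1.0, -0.002, -0.005]
ft_force: [0.4, -0.4, -0.5]
grip_width: 0.0074
grasp_force: 58.6
```

Call:
{"name": "move_arm", "arguments": {"deltas": [[0,0,0,-40,0,0,0],[0,0,-15,-40,0,0,0],[0,2,-25,-5,0,0,0],[0,2,-30,0,0,0,0],[0,2,-32,0,0,0,0],[0,2,-32,0,0,0,0],[0,2,-32,0,0,0,0],[0,2,-32,0,0,0,0],[0,2,-32,0,0,0,0],[0,2,-32,0,0,0,0]]}}

```text
clock: 25.47
eef_pos: [0.5294, -0.0067, 0.1723]
tool_rot: [0.001, 1.0, -0.0, 0.001]
ft_force: [0.3, 0.1, 0.5]
grip_width: 0.0071
grasp_force: 58.6
```

```bash
python3 go.py .555 -.354 .165 90
```

```text
clk 25.5 pos [ 0.5294 -0.0067  0.1723] yaw 89.9 shift [ -26.3 -347.2    7.4] turn -0.1 w 0.0071 F [0.3 0.1 0.5] gf 58.6
```

Call:
{"name": "move_arm", "arguments": {"deltas": [[0,0,-33,0,0,0,0],[0,0,-34,0,0,0,0],[0,0,-34,0,0,0,0],[0,-2,-34,0,0,0,0],[0,-3,-34,0,0,0,0],[0,-4,-34,0,0,0,0],[0,-4,-34,0,0,0,0],[0,-5,-34,0,0,0,0],[0,-5,-33,0,0,0,0],[0,-3,-20,0,0,0,0]]}}

```text
clock: 26.3
eef_pos: [0.5547, -0.3331, 0.1721]
tool_rot: [0.002, 1.0, -0.001, 0.001]
ft_force: [0.3, 0.3, -0.5]
grip_width: 0.007
grasp_force: 58.6
```

```bash
python3 go.py .555 -.354 .026 90
```

```text
clk 26.3 pos [ 0.5547 -0.3331  0.1721] yaw 89.7 shift [ -0.  -20.5 146.1] turn -0.3 w 0.0070 F [ 0.3  0.3 -0.5] gf 58.6
```

Call:
{"name": "move_arm", "arguments": {"deltas": [[0,0,-12,25,0,0,0],[0,0,0,35,0,0,0],[0,0,0,35,0,0,0],[0,0,0,30,0,0,0],[0,0,0,14,0,0,0],[0,0,0,3,0,0,0],[0,0,0,0,0,0,0],[0.35,0,0,0,0,0,0],[0.35,0,0,0,0,0,0],[0.35,0,0,0,0,0,0]]}}

```text
clock: 27.13
eef_pos: [0.5554, -0.3418, 0.0303]
tool_rot: [0.001, 1.0, -0.001, 0.001]
ft_force: [-0.5, 0.1, 0.1]
grip_width: 0.0299
grasp_force: 0.0
```

```bash
python3 go.py .555 .3346 .165 90
```

```text
clk 27.1 pos [ 0.5554 -0.3418  0.0303] yaw 89.9 shift [   1.5  676.2 -135.6] turn -0.1 w 0.0299 F [-0.5  0.1  0.1] gf 0.0
```

Call:
{"name": "move_arm", "arguments": {"deltas": [[0.35,0,0,-30,0,0,0],[0.35,0,0,-40,0,0,0],[0.4,0,0,-40,0,0,0],[0.4,0,15,-30,0,0,0],[0.4,0,30,0,0,0,0],[0.4,0,34,0,0,0,0],[0.4,0,34,0,0,0,0],[0.4,0,34,0,0,0,0],[0.4,0,34,0,0,0,0],[0.4,0,34,0,0,0,0]]}}

```text
clock: 27.97
eef_pos: [0.5551, -0.1249, 0.17]
tool_rot: [0.001, 1.0, -0.0, 0.001]
ft_force: [0.6, -0.3, -0.5]
grip_width: 0.0342
grasp_force: 0.0
```

Call:
{"name": "move_arm", "arguments": {"deltas": [[0.4,0,34,0,0,0,0],[0.4,0,34,0,0,0,0],[0.4,0,34,0,0,0,0],[0.4,0,34,0,0,0,0],[0.4,0,34,0,0,0,0],[0.4,0,34,0,0,0,0],[0.4,0,34,0,0,0,0],[0.4,0,34,0,0,0,0],[0.4,0,34,0,0,0,0],[0.4,0,34,0,0,0,0]]}}

```text
clock: 28.8
eef_pos: [0.5558, 0.2155, 0.17]
tool_rot: [0.001, 1.0, 0.0, 0.001]
ft_force: [0.1, -0.0, -0.1]
grip_width: 0.0345
grasp_force: 0.0
```

```bash
python3 go.py .5555 .3346 .023 90
python3 - <<'E'
from h import *
im=bot.camera("scene")
for b in blobs("scene",.012,im)[1]:
    if b[2][0]>.3: print(b[1],b[2],b[3])
for b in blobs()[1]:
    if b[1]>40: print(b[1],b[2],b[3])
E
```

```text
clk 28.8 pos [0.5558 0.2155 0.17  ] yaw 89.9 shift [  0.9 119.  147.1] turn -0.1 w 0.0345 F [ 0.1 -0.  -0.1] gf 0.0
56 [0.4509 0.3181] [373.4 160.4]
55 [0.5567 0.3294] [399.5 168.5]
135 [ 0.5312 -0.0369] [324.7 208. ]
36 [ 0.4622 -0.1373] [284.1 213. ]
66 [ 0.5284 -0.1079] [307.3 217.8]
64 [ 0.5971 -0.0343] [342.1 216.4]
154 [ 0.595  -0.1082] [324.3 227.4]
153 [ 0.5457 -0.3399] [246.1 260.6]
212 [ 0.655  -0.1617] [338.8 181.3]
94 [ 0.658  -0.0926] [312.9 180.9]
219 [ 0.5956 -0.0939] [314.  203.9]
96 [ 0.593  -0.1628] [340.1 204.1]
125 [ 0.5504 -0.3413] [408.5 218. ]
```

Everything is in place, with one casting in the tray. On to the next.

Call:
{"name": "move_arm", "arguments": {"deltas": [[0.4,0,33,0,0,0,0],[0.4,0,30,10,0,0,0],[0.4,0,25,20,0,0,0],[0.4,0,17,25,0,0,0],[0.4,0,7,25,0,0,0],[0.4,0,0,0,0,0,0],[0.4,0,0,0,0,0,0]]}}

```text
clock: 29.48
eef_pos: [0.5549, 0.3247, 0.0878]
tool_rot: [0.001, 1.0, -0.001, -0.002]
ft_force: [0.1, -0.7, 0.4]
grip_width: 0.0343
grasp_force: 0.0
```

```bash
python3 go.py .5555 .3346 .023 90
```

```text
clk 29.5 pos [0.5549 0.3247 0.0878] yaw 89.9 shift [-0.8 10.1 64.8] turn -0.1 w 0.0343 F [ 0.1 -0.7  0.4] gf 0.0
```

Call:
{"name": "move_arm", "arguments": {"deltas": [[0.4,0,10,8,0,0,0],[0.4,0,0,20,0,0,0],[0.4,0,0,22,0,0,0],[0.4,0,0,14,0,0,0],[0,0,0,0,0,0,0],[0,0,0,0,0,0,0],[0,0,0,0,0,0,0],[0,0,0,0,0,0,0],[0,0,0,-20,0,0,0],[0,0,0,-40,0,0,0]]}}

```text
clock: 30.32
eef_pos: [0.5529, 0.3337, 0.0811]
tool_rot: [0.001, 1.0, -0.003, -0.004]
ft_force: [0.9, 0.2, -1.0]
grip_width: 0.0073
grasp_force: 58.6
```

Call:
{"name": "move_arm", "arguments": {"deltas": [[0,0,0,-40,0,0,0],[0,0,-15,-40,0,0,0],[0,2,-25,-5,0,0,0],[0,2,-32,0,0,0,0],[0,2,-34,0,0,0,0],[0,2,-34,0,0,0,0],[0,3,-34,0,0,0,0],[0,3,-34,0,0,0,0],[0,3,-34,0,0,0,0],[0,3,-34,0,0,0,0]]}}

```text
clock: 31.15
eef_pos: [0.5358, 0.0586, 0.1707]
tool_rot: [0.001, 1.0, 0.0, 0.002]
ft_force: [-0.6, -0.5, -1.0]
grip_width: 0.0078
grasp_force: 58.6
```

Call:
{"name": "move_arm", "arguments": {"deltas": [[0,3,-34,0,0,0,0],[0,3,-34,0,0,0,0],[0,3,-34,0,0,0,0],[0,3,-34,0,0,0,0],[0,3,-34,0,0,0,0],[0,3,-34,0,0,0,0],[0,3,-34,0,0,0,0],[0,3,-34,0,0,0,0],[0,3,-34,0,0,0,0],[0,3,-34,0,0,0,0]]}}

```text
clock: 31.98
eef_pos: [0.5048, -0.2819, 0.1708]
tool_rot: [0.001, 1.0, -0.001, 0.001]
ft_force: [1.2, 0.1, -0.8]
grip_width: 0.007
grasp_force: 58.6
```

```bash
python3 go.py .5 -.35 .026 90
```

```text
clk 32.0 pos [ 0.5048 -0.2819  0.1708] yaw 89.9 shift [  5.1 -67.9 144.8] turn -0.1 w 0.0070 F [ 1.2  0.1 -0.8] gf 58.6
```

Call:
{"name": "move_arm", "arguments": {"deltas": [[0,2,-30,0,0,0,0],[0,0,-20,20,0,0,0],[0,0,-9,30,0,0,0],[0,0,0,35,0,0,0],[0,0,0,35,0,0,0],[0,0,0,18,0,0,0],[0,0,0,3,0,0,0],[0.35,0,0,0,0,0,0],[0.35,0,0,0,0,0,0],[0.35,0,0,0,0,0,0]]}}

```text
clock: 32.82
eef_pos: [0.5041, -0.3397, 0.0304]
tool_rot: [0.001, 1.0, -0.001, 0.002]
ft_force: [0.5, -0.8, 0.7]
grip_width: 0.0301
grasp_force: 0.0
```

```bash
python3 go.py .4505 .321 .165 90
python3 - <<'E'
from h import *
for b in blobs("scene",.012)[1]:
    if b[2][0]>.3: print(b[1],b[2],b[3])
E
```

```text
clk 32.8 pos [ 0.5041 -0.3397  0.0304] yaw 89.9 shift [  54.5  660.3 -136.3] turn -0.1 w 0.0301 F [ 0.5 -0.8  0.7] gf 0.0
55 [0.4512 0.319 ] [373.6 160.3]
133 [ 0.5313 -0.0368] [324.7 208. ]
65 [ 0.5968 -0.0338] [342.2 216.3]
35 [ 0.4642 -0.1396] [284.  213.6]
63 [ 0.5295 -0.1091] [307.3 218.1]
154 [ 0.595  -0.1082] [324.3 227.4]
76 [ 0.4998 -0.3378] [235.6 251.8]
125 [ 0.5478 -0.3419] [245.9 261.4]
```

Second one is in the tray; now the last from the mat.

Call:
{"name": "move_arm", "arguments": {"deltas": [[0.35,0,0,-30,0,0,0],[0.35,0,0,-40,0,0,0],[0.4,0,0,-40,0,0,0],[0.4,2,15,-30,0,0,0],[0.4,3,30,0,0,0,0],[0.4,3,34,0,0,0,0],[0.4,3,34,0,0,0,0],[0.4,3,34,0,0,0,0],[0.4,3,34,0,0,0,0],[0.4,3,34,0,0,0,0]]}}

```text
clock: 33.7
eef_pos: [0.4832, -0.1224, 0.1697]
tool_rot: [0.001, 1.0, -0.0, 0.002]
ft_force: [0.7, 0.3, -0.1]
grip_width: 0.0339
grasp_force: 0.0
```

Call:
{"name": "move_arm", "arguments": {"deltas": [[0.4,3,34,0,0,0,0],[0.4,3,34,0,0,0,0],[0.4,3,34,0,0,0,0],[0.4,3,34,0,0,0,0],[0.4,3,34,0,0,0,0],[0.4,3,34,0,0,0,0],[0.4,3,34,0,0,0,0],[0.4,3,34,0,0,0,0],[0.4,3,34,0,0,0,0],[0.4,2,34,0,0,0,0]]}}

```text
clock: 34.53
eef_pos: [0.4548, 0.2183, 0.1698]
tool_rot: [0.001, 1.0, 0.001, 0.001]
ft_force: [0.4, 0.1, -0.4]
grip_width: 0.034
grasp_force: 0.0
```

Call:
{"name": "move_arm", "arguments": {"deltas": [[0.4,2,33,0,0,0,0],[0.4,0,30,10,0,0,0],[0.4,0,25,20,0,0,0],[0.4,0,12,25,0,0,0],[0.4,0,0,25,0,0,0],[0.4,0,0,0,0,0,0],[0.4,0,0,0,0,0,0]]}}

```text
clock: 35.12
eef_pos: [0.4521, 0.316, 0.0879]
tool_rot: [0.001, 1.0, -0.001, -0.001]
ft_force: [0.8, 0.3, 1.3]
grip_width: 0.0344
grasp_force: 0.0
```

```bash
python3 go.py .4505 .321 .023 90
```

```text
clk 35.1 pos [0.4521 0.316  0.0879] yaw 89.9 shift [ 1.5  5.1 64.9] turn -0.1 w 0.0344 F [0.8 0.3 1.3] gf 0.0
```

Call:
{"name": "move_arm", "arguments": {"deltas": [[0.4,1,5,8,0,0,0],[0.4,0,0,20,0,0,0],[0.4,0,0,22,0,0,0],[0.4,0,0,14,0,0,0],[0,0,0,0,0,0,0],[0,0,0,0,0,0,0],[0,0,0,0,0,0,0],[0,0,0,0,0,0,0],[0,0,0,-20,0,0,0],[0,0,0,-40,0,0,0]]}}

```text
clock: 35.95
eef_pos: [0.4491, 0.3191, 0.0809]
tool_rot: [0.001, 1.0, -0.003, -0.004]
ft_force: [1.1, 0.3, -1.4]
grip_width: 0.0075
grasp_force: 58.6
```

Call:
{"name": "move_arm", "arguments": {"deltas": [[0,0,0,-40,0,0,0],[0,0,-15,-40,0,0,0],[0,0,-25,-5,0,0,0],[0,0,-32,0,0,0,0],[0,0,-34,0,0,0,0],[0,0,-34,0,0,0,0],[0,0,-34,0,0,0,0],[0,0,-34,0,0,0,0],[0,0,-34,0,0,0,0],[0,0,-34,0,0,0,0]]}}

```text
clock: 36.78
eef_pos: [0.4517, 0.0442, 0.1694]
tool_rot: [0.001, 1.0, 0.0, 0.002]
ft_force: [0.8, -0.6, -0.7]
grip_width: 0.0075
grasp_force: 58.6
```

Call:
{"name": "move_arm", "arguments": {"deltas": [[0,0,-34,0,0,0,0],[0,0,-34,0,0,0,0],[0,0,-34,0,0,0,0],[0,0,-34,0,0,0,0],[0,0,-34,0,0,0,0],[0,0,-34,0,0,0,0],[0,0,-34,0,0,0,0],[0,0,-34,0,0,0,0],[0,0,-34,0,0,0,0],[0,0,-34,0,0,0,0]]}}

```text
clock: 37.62
eef_pos: [0.4507, -0.2964, 0.1695]
tool_rot: [0.001, 1.0, -0.001, 0.001]
ft_force: [0.7, -0.4, -1.1]
grip_width: 0.0074
grasp_force: 58.6
```

```bash
python3 go.py .45 -.347 .026 90
```

```text
clk 37.6 pos [ 0.4507 -0.2964  0.1695] yaw 89.8 shift [  0.9 -50.4 143.5] turn -0.2 w 0.0074 F [ 0.7 -0.4 -1.1] gf 58.6
```

Call:
{"name": "move_arm", "arguments": {"deltas": [[0,0,-27,0,0,0,0],[0,0,-15,20,0,0,0],[0,0,0,30,0,0,0],[0,0,0,35,0,0,0],[0,0,0,35,0,0,0],[0,0,0,18,0,0,0],[0,0,0,3,0,0,0],[0.35,0,0,0,0,0,0],[0.35,0,0,0,0,0,0],[0.35,0,0,0,0,0,0]]}}

```text
clock: 38.45
eef_pos: [0.4519, -0.3373, 0.029]
tool_rot: [0.001, 1.0, -0.001, 0.002]
ft_force: [0.2, 0.2, 0.9]
grip_width: 0.0298
grasp_force: 0.0
```

Call:
{"name": "move_arm", "arguments": {"deltas": [[0.35,0,0,-30,0,0,0],[0.35,0,0,-40,0,0,0],[0.4,0,0,-40,0,0,0],[0.4,0,15,0,0,0,0],[0.5,0,30,0,0,0,0],[0.5,0,34,0,0,0,0],[0.5,0,34,0,0,0,0],[0.5,0,34,0,0,0,0],[0.5,0,34,0,0,0,0],[0.5,0,34,0,0,0,0]]}}

```text
clock: 39.28
eef_pos: [0.4517, -0.1201, 0.1389]
tool_rot: [0.001, 1.0, -0.0, 0.002]
ft_force: [0.3, -0.9, -0.2]
grip_width: 0.0428
grasp_force: 0.0
```

```bash
python3 go.py .4585 -.0918 .0635 100; python3 defl.py now
python3 - <<'E'
from h import *
for b in blobs("scene",.012)[1]:
    if b[2][0]>.3: print(b[1],b[2],b[3])
E
```

```text
clk 39.3 pos [ 0.4517 -0.1201  0.1389] yaw 89.9 shift [-6.4 28.4 75.4] turn -10.1 w 0.0428 F [ 0.3 -0.9 -0.2] gf 0.0
now px/mm 0.323 left mm [26.9 27.3 27.8] right mm [26.6 26.6 27.2]
143 [ 0.5299 -0.035 ] [324.8 207.6]
65 [ 0.5968 -0.0338] [342.2 216.3]
34 [ 0.463  -0.1382] [284.1 213.2]
64 [ 0.5292 -0.1088] [307.2 218. ]
154 [ 0.595  -0.1082] [324.3 227.4]
437 [ 0.4979 -0.3372] [235.4 251.3]
```

Call:
{"name": "move_arm", "arguments": {"deltas": [[0.5,-5,15,0,0,0,0],[0.5,-1,6,0,0,0,-6],[0.5,0,0,0,0,0,-5.5],[0.5,0,0,0,0,0,0],[0.5,0,0,0,0,0,0]]}}

```text
clock: 39.8
eef_pos: [0.4578, -0.101, 0.1381]
tool_rot: [-0.098, 0.995, -0.001, 0.001]
ft_force: [-0.4, 0.4, -0.2]
grip_width: 0.0426
grasp_force: 0.0
```

```bash
python3 go.py .458 -.0918 .0625 101.5; python3 -c "
from h import *
print(bot.get_obs()['ft_torque'])"
```

```text
clk 39.8 pos [ 0.4578 -0.101   0.1381] yaw 101.2 shift [-1.8  9.1 75.5] turn -0.3 w 0.0426 F [-0.4  0.4 -0.2] gf 0.0
[-0.01479524 -0.00581076  0.06117028]
```

Call:
{"name": "move_arm", "arguments": {"deltas": [[0.5,-1.5,9,10,0,0,0],[0.5,0,0,20,0,0,0],[0.5,0,0,20,0,0,0],[0.5,0,0,15,0,0,0],[0.5,0,0,10,0,0,0],[0.5,0,0,0,0,0,0],[0,0,0,0,0,0,0],[0,0,0,0,0,0,0],[0,0,0,0,0,0,0],[0,0,0,0,0,0,0]]}}

```text
clock: 40.63
eef_pos: [0.4578, -0.0919, 0.0631]
tool_rot: [-0.099, 0.995, -0.001, 0.001]
ft_force: [-1.0, -1.3, 2.9]
grip_width: 0.0088
grasp_force: 59.4
```

```bash
python3 go.py .458 -.0918 .0625 161.5; python3 -c "
from h import *
print(bot.get_obs()['ft_torque'])"
```

```text
clk 40.6 pos [ 0.4578 -0.0919  0.0631] yaw 101.4 shift [-0.2  0.   0.6] turn -60.1 w 0.0088 F [-1.  -1.3  2.9] gf 59.4
[-0.32790366  0.14589109  0.3693398 ]
```

Call:
{"name": "move_arm", "arguments": {"deltas": [[0,0,0,0,0,0,-5],[0,0,0,0,0,0,-7],[0,0,0,0,0,0,-7],[0,0,0,0,0,0,-7],[0,0,0,0,0,0,-7],[0,0,0,0,0,0,-7],[0,0,0,0,0,0,-7],[0,0,0,0,0,0,-7],[0,0,0,0,0,0,-5],[0,0,0,0,0,0,-2]]}}

```text
clock: 41.47
eef_pos: [0.4557, -0.0896, 0.0631]
tool_rot: [-0.592, 0.806, 0.002, 0.001]
ft_force: [-5.6, 5.0, 9.8]
grip_width: 0.0083
grasp_force: 60.2
```

```bash
python3 go.py .458 -.0918 .0625 162.6; python3 -c "
from h import *
print(bot.get_obs()['ft_torque'])"
```

```text
clk 41.5 pos [ 0.4557 -0.0896  0.0631] yaw 162.6 shift [ 1.4 -2.8  0.6] turn -0.0 w 0.0083 F [-5.6  5.   9.8] gf 60.2
[ 1.08605904  1.14113974 -0.05572875]
```

Call:
{"name": "move_arm", "arguments": {"deltas": [[0,0,0,0,0,0,0],[0.5,0,0,0,0,0,0],[0.5,0,0,0,0,0,0],[0.5,0,0,0,0,0,0],[0.5,0,0,0,0,0,0],[0.5,0,0,-25,0,0,0],[0.5,0,0,-40,0,0,0],[0.5,0,0,-40,0,0,0],[0.5,0,0,-20,0,0,0],[0.5,10,-30,0,0,0,0]]}}

```text
clock: 42.3
eef_pos: [0.4824, -0.1086, 0.1929]
tool_rot: [-0.591, 0.806, -0.002, 0.003]
ft_force: [0.8, 0.1, -0.7]
grip_width: 0.0425
grasp_force: 0.0
```

Call:
{"name": "move_arm", "arguments": {"deltas": [[0.5,30,0,0,0,0,0],[0.5,30,0,0,0,0,0],[0.5,30,0,0,0,0,0],[0.5,30,0,0,0,0,0],[0.5,30,0,0,0,0,0],[0.5,30,0,0,0,0,0],[0.5,0,0,0,0,0,0]]}}

```text
clock: 42.88
eef_pos: [0.4264, -0.286, 0.1868]
tool_rot: [-0.588, 0.809, -0.001, -0.001]
ft_force: [-0.5, -0.8, -0.6]
grip_width: 0.043
grasp_force: 0.0
```

```bash
python3 defl.py now; python3 go.py .458 -.0918 .0625 162.6
python3 - <<'E'
from h import *
im,o=blobs()
for b in o: print(b[1],b[2],b[3])
cv2.imwrite("pics/fin.png",np.hstack([cv2.resize(im[230:285,285:345],(436,400),interpolation=cv2.INTER_CUBIC),cv2.resize(im[140:285,295:450],None,fx=2.3,fy=400/145,interpolation=cv2.INTER_CUBIC)]))
E
```

```text
now px/mm 0.323 left mm [26.9 27.4 27.7] right mm [26.5 26.6 27. ]
clk 42.9 pos [ 0.427  -0.2838  0.1867] yaw 162.1 shift [-192.3   29.6  124.1] turn -0.5 w 0.0430 F [-0.5  0.  -0.2] gf 0.0
211 [ 0.655  -0.1618] [338.9 181.3]
94 [ 0.658  -0.0926] [312.9 180.9]
219 [ 0.5957 -0.0939] [314.  203.9]
96 [ 0.593  -0.1628] [340.1 204.1]
126 [ 0.5505 -0.3413] [408.5 218. ]
22 [ 0.4677 -0.1451] [335.1 251.8]
```

View pics/fin.png

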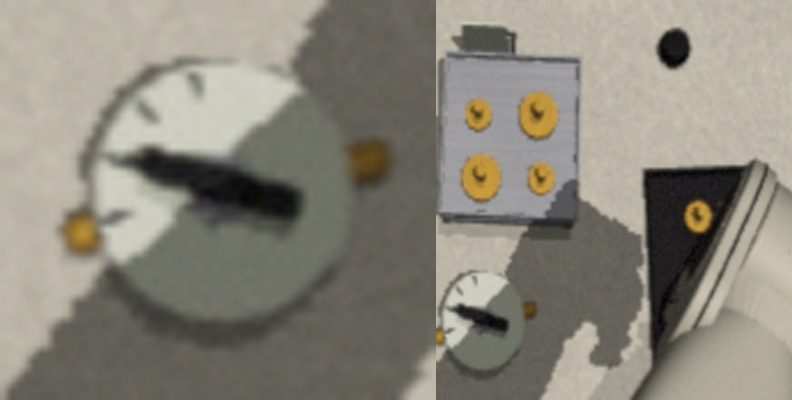

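Call:
{"name": "move_arm", "arguments": {"deltas": [[0.5,-30,0,0,0,0,0],[0.5,-34,0,0,0,0,0],[0.5,-34,0,0,0,0,0],[0.5,-34,0,0,0,0,0],[0.5,-34,0,0,0,0,0],[0.5,-34,0,0,0,0,0],[0.5,-34,0,0,0,0,0],[0.5,-34,0,0,0,0,0],[0.5,-34,0,0,0,0,0],[0.5,-30,0,0,0,0,0]]}}

```text
clock: 43.82
eef_pos: [0.5283, 0.0386, 0.1869]
tool_rot: [-0.592, 0.806, 0.0, 0.0]
ft_force: [0.6, -0.5, 0.4]
grip_width: 0.0427
grasp_force: 0.0
```

Call:
{"name": "move_arm", "arguments": {"deltas": [[0.5,-34,0,0,0,0,0],[0.5,-34,0,0,0,0,0],[0.5,-34,0,0,0,0,0],[0.5,0,0,0,0,0,0],[0.5,0,0,0,0,0,0],[0.5,0,0,0,0,0,0],[0.5,0,0,0,0,0,0]]}}

```text
clock: 44.4
eef_pos: [0.5586, 0.1319, 0.1868]
tool_rot: [-0.59, 0.807, 0.0, -0.0]
ft_force: [-0.5, -0.3, -0.4]
grip_width: 0.0425
grasp_force: 0.0
```

```bash
python3 defl.py now
python3 - <<'E'
from h import *
im,o=blobs()
for b in o: print(b[1],b[2],b[3])
cv2.imwrite("pics/fin2.png",cv2.resize(im[120:300,285:505],None,fx=3,fy=3,interpolation=cv2.INTER_CUBIC))
E
```

```text
now px/mm 0.323 left mm [27.  27.5 27.8] right mm [26.5 26.6 27.1]
213 [ 0.655  -0.1616] [338.8 181.3]
95 [ 0.6581 -0.0925] [312.8 180.9]
221 [ 0.5956 -0.094 ] [314.  203.9]
96 [ 0.593  -0.1628] [340.1 204.1]
123 [ 0.5505 -0.3414] [408.6 218. ]
126 [ 0.5006 -0.3385] [408.6 236.9]
21 [ 0.468 -0.145] [335.  251.7]
128 [ 0.4469 -0.3362] [409.  257.5]
```

View pics/fin2.png

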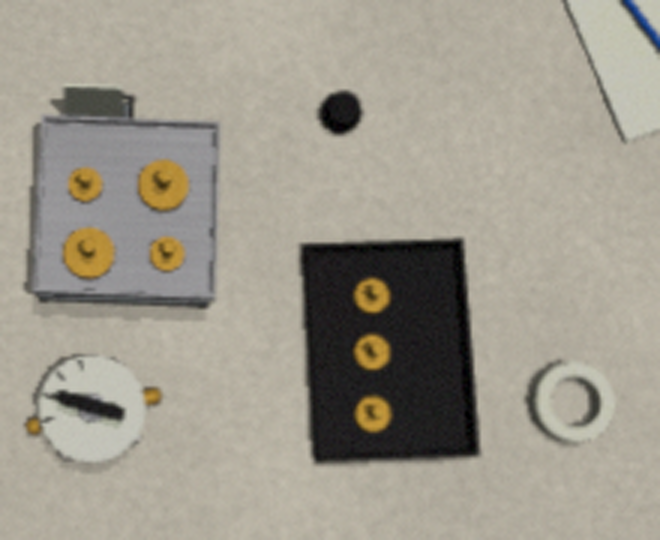

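The batch stands on the pan at about 27 mm, the three spare castings are in the tray, and the bystanders shown (loupe, tape) have not moved. One check of the handle angle before handing in.

Run:
```python
from h import *
def ang(im):
    g=im[230:285,285:345]; k,l,s,c=cv2.connectedComponentsWithStats((cv2.cvtColor(g,cv2.COLOR_BGR2GRAY)<70).astype(np.uint8))
    i=1+np.argmax([s[j,4]*(abs(c[j]-[30,25]).max()<8) for j in range(1,k)])
    P=np.array([ray("top",(x+285,y+230),.08)[:2] for y,x in np.argwhere(l==i)]); w=np.linalg.svd(P-P.mean(0))[2][0]
    return np.degrees(np.arctan2(*(w[::-1]*np.sign(w[1]))))
shut=cv2.imread("pics/valve2.png"); z=cv2.imread("pics/top0.png"); n=bot.camera("top")
b=np.zeros_like(n); b[230:285,285:345]=cv2.resize(shut,(60,55),interpolation=cv2.INTER_AREA)
print(ang(z),ang(b),ang(n))
```

```text
43.63300622238103 12.222636946743217 72.73627133718605
```

The opening measures 60.5° relative to shut, so I am handing in.

```bash
python3 -c "
from workcell import bot
print(bot.job_done())"
```

```text
the job is handed in; nothing more can be done
None
```

The job is handed in: I shut the valve first, loaded two large and two small castings (pan at about 27 mm, inside the 25–31 mm bars), put the three spare small castings in the black tray, then opened the valve to about 60°; the stapler, loupe and tape roll were not touched.

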